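Set the recipe stand's sliding leg to its mark and close the cam lever

ROBOT

A 6-joint arm with a two-finger parallel gripper is mounted at the origin on a cart in front of the work surface, level with it; the furniture and walls round the work are solid. World frame = base frame: x ahead of the robot, y to its left, z up, the work surface at z = 0. Lengths are in m, angles in degrees, forces in N, time in s.
With the tool pointing down it reaches from about 0.35 to 0.725 m from the base axis. Payload 4.3 kg.
Tool frame: the origin (TCP) lies at the very end of the fingers, on their centre line; the grasp point (between the pads) lies 19 mm behind it; z points along the fingers, y is the line along which they close (so a half turn about z gives the same grasp; the last joint's range is limited). The gripper opens to 85 mm and grips with 20 to 120 N. Pads are 22 mm wide; open, the fingers measure 114 mm over their backs; the gripper's body (76 mm by 85 mm) begins 54 mm behind the grasp point. The pads swing forward as they close: fully open they stand 13 mm farther back than shut.
Start: joints at [-82.523, 21.618, 4.641, 73.018, 0, 83.68], TCP at [0.137, -0.558, 0.231] pointing down, gripper open.
Joint ranges: [-156.06, 156.06], [-48.1, 94.91], [-58.44, 69.94], [-101.28, 121.22], [-78.64, 73.56], [-180, 180]. Speed limits (degrees/s): [147.25, 147.25, 180, 180, 180, 180].

INTERFACE

Orientations are given as [roll, pitch, yaw] about the fixed x, y, z axes, in that order (R = Rz(yaw) Ry(pitch) Rx(roll)).
In Python, from station import get_state, grab_frame, camera_info, job_done gives the robot as it stands.
- The arm moves only by the shell command python3 -m pendant 'ROWS' [FORCE]. ROWS is JSON, a list of rows, each an object with "dp": the shift along the tool's x, y, z each as a share of 0.5 m, from -1 to 1, a list of three; "twist": the turn, a rotation vector about the tool's x, y, z each as a share of pi/4 rad, from -1 to 1, a list of three; "hand": the closure, from -1 (fully open) to 1 (shut). A call has 1 to 12 rows; each row is the pose to reach, as a shift and turn from the pose commanded when the call began, along the tool's axes at that moment; what a row does not reach only later rows make up. A row lasts 1/8 s, in which the tool goes at most 62.5 mm and 10.7 degrees, less where a joint would pass 70% of its speed; a pose out of reach is approached as far as the arm can. A call with a number of a shift or a turn outside -1 to 1 is refused whole. A call with a gripper value outside its range is refused whole. The fingers move at their own pace and stop on an object; FORCE is the grip in N (left out, the last holds). Time passes only in rows, so rows that repeat a pose let the fingers close. It gives the time, the measured TCP pose, the force, the opening and the grip force at its end, in the units of the state.
- get_state(): the state, without advancing time (a new reading comes with each control period).
- grab_frame(name): name is "side" or "top"; returns (picture, depth): 384x512x3 uint8, red, green, blue; 384x512 float32, m along the optical axis (not along the pixel's ray), 0 where there is no reading.
- camera_info(name): a dict with "intrinsics" (3x3 intrinsics, pixels), "view" (4x4, takes a point from world to camera coordinates). Camera axes: x right, y up, looking along -z (the intrinsics and any distortion apply to the point x, -y, -z); pixel columns grow to the right and rows downward; lengths in m; the calibration is good to about 2 mm. A picture is of the moment at which its call begins. camera_info takes no time and is no camera call.
- job_done(): hands the job in; it is judged then, once.
The state is a dict: "clock": time; "joint_pos": joint angles; "qvel": joint speeds; "effort": joint torques, N m; "tcp_pos": TCP position; "eef_rot": TCP orientation; "contact_force": force on the tool from outside, world axes, zero at the start; "wrist_torque": the same for the moment, N m; "opening": finger opening in m; "grasp_force": force on a finger pad.
Only numpy, scipy, OpenCV 4.12 (cv2) and the standard library are available. Lean on these libraries where they do the work, as an engineer would, in place of code of your own. Each camera call takes 0.05 s, during which the arm holds its last target. There are 200 camera calls.

TASK

Set up the recipe stand for a thicker book: pull its sliding front leg out towards you until the point on the end of its bar lines up with the pointer clip on the ruler, and hold it there against its spring while you slide the cam lever along the bar fully across to its end stop. Do not close the lever before the leg is at the mark, and leave the things standing around alone. Finish still holding the leg at the mark with your fingers: do not let go.

Things in the scene. Friction and masses are not known exactly. Their poses are not given: they have to be found in the camera images.
- leg: Sliding leg: upright steel front bar 170 mm long (its y), 12 mm thick (its x), 9 to 55 mm above the worktop. Origin on the worktop under the bar's centre; x points to the stand's base (away from the robot), y to the bar's left end, z up. It only slides along its x: starts fully in, comes out to -x by up to 85 mm; a spring pulls it in with 3 N (in) to 5 N (out), even with the lever closed.
- bar_grip (a point): Where the bar is easily taken from above, on the bar 35 mm right (-y) of its centre, 35 mm above the worktop; bare smooth bar from 40 mm right of here to the lever. Axes as the leg's. Fingers either side of the bar (one at +x, one at -x) hold it along x and, gripping loosely, can slide along it. Behind it 79 mm are free up to the base at the start.
- stand: Wooden base (115x215x24 mm) with a slatted backrest leaning back, to 200 mm high; does not move. Origin on the worktop, 115 mm behind (+x) the bar's centre when the leg is in; axes as the leg's. The leg's tongue, 44 mm wide, top 16 mm above the worktop, runs from the middle of the bar into it. A ruler arm 14 mm wide, 10 mm high runs forward from it at y = -96 mm to x = -250 mm.
- leg_index (a point): The small point at the right-hand (-y) end of the bar, in the bar's mid-plane (leg frame 0, -88, 20 mm); axes as the leg's.
- mark (a point): Tip of the wedge of the pointer clip (16x22x20 mm, fixed) on the ruler arm, past the right end of the bar. Axes as the leg's. The leg is at the mark when leg_index and this point are level along x; leg_index is then about 6 mm to the left (+y) and 7 mm higher. This takes 27 to 55 mm of pulling.
- lever (a joint): Travel of the cam lever along the bar towards the bar's left (+y) end, m: starts 0 to 0.006, fully closed at the end stop 0.035. Slides with 2.5 N friction and stays where it is left. It rides on the leg.
- lever_face (a point): Middle of the lever's right-hand (-y) face, 45 mm above the worktop; axes as the leg's. The lever is a black saddle over the bar, 42 mm wide (x), 18 mm long (y), 22 to 72 mm above the worktop, its thumb paddle leaning up to the left to 90 mm. Fingers on both sides of the bar meet this face when they slide to +y along the bar.
- jar_red: Bystander, leave alone: spice jar with a wide lid, 45 mm across, 106 mm tall, beside the left end of the stand's base. Origin under its centre.
- lemon: Bystander, leave alone: lemon, 78x54x53 mm, beside the right end of the stand's base. Origin under its centre.
- mug: Bystander, leave alone: mug, 85 mm across, 105 mm tall, to the left. Origin under its centre.
- tin: Bystander, leave alone: short tin, 75 mm across, 58 mm tall, to the left. Origin under its centre.
- timer: Bystander, leave alone: egg timer, 63 mm across, 58 mm tall, to the right. Origin under its centre.
- jar_dark: Bystander, leave alone: second spice jar, 45 mm across, 105 mm tall, to the right. Origin under its centre.

How it is judged:
By the outcome, as a careful person would: the job done as asked, in the order asked, and still so for the second after the job is handed in, while the arm keeps its last pose, push and grip.
It also fails if it takes over 35 s, if anything falls off the work surface, if the arm or the gripper's body presses on something with over 40 N, if the wrist force passes 120 N, or if a joint passes its speed limit or range.

## Working session

There is one attempt and no reset: what is moved stays moved. The work goes in short steps, Python scripts to look and compute and a shell command to move; the robot and the scene stay as the last step left them, time stands still between calls to the robot, and variables do not carry over. Pictures are saved under pics/ and viewed, at most 10 in all, crops included, and the job is handed in when it is done.

```bash
mkdir -p pics
cat > h.py <<'E'
import numpy as np, cv2
from station import get_state, grab_frame, camera_info, job_done
def world(name, depth, us, vs, d=None):
    c=camera_info(name); K=np.array(c["intrinsics"]); V=np.linalg.inv(np.array(c["view"]))
    us=np.asarray(us,float); vs=np.asarray(vs,float)
    z=depth[vs.astype(int),us.astype(int)] if d is None else d
    x=(us-K[0,2])/K[0,0]*z; y=(vs-K[1,2])/K[1,1]*z
    return (V@np.stack([x,-y,-z,np.ones_like(x)*1.0]))[:3].T
def ray(name,u,v,h):
    a,b=world(name,None,[u,u],[v,v],np.array([.1,1.]))
    t=(h-a[2])/(b[2]-a[2]); return a+t*(b-a)
def pix(name,p):
    c=camera_info(name); K=np.array(c["intrinsics"]); q=np.array(c["view"])@np.append(p,1)
    q=K@np.array([q[0],-q[1],-q[2]]); return q[:2]/q[2]
def cloud(name,depth):
    v,u=np.mgrid[:384,:512]; P=world(name,depth,u.ravel(),v.ravel()).reshape(384,512,3); P[depth==0]=np.nan; return P
E
python3 - <<'E'
from h import *
for n in("top","side"):
    im,d=grab_frame(n); cv2.imwrite(f"pics/{n}0.png",im[:,:,::-1]); np.save(n+"d0.npy",d); c=camera_info(n); print(c)
print(get_state())
E
```

```text
{'intrinsics': array([[373.70622605,   0.        , 254.05940273],
       [  0.        , 373.70622605, 196.23220045],
       [  0.        ,   0.        ,   1.        ]]), 'view': array([[ 0.0081755 , -0.99978225,  0.0191993 , -0.06655465],
       [ 0.99034061,  0.01075295,  0.13823839, -0.55430757],
       [-0.13841474,  0.01788368,  0.99021287, -1.11394991],
       [ 0.        ,  0.        ,  0.        ,  1.        ]])}
{'intrinsics': array([[395.47411185,   0.        , 258.52960707],
       [  0.        , 395.47411185, 188.17104676],
       [  0.        ,   0.        ,   1.        ]]), 'view': array([[ 0.97224278, -0.23288476, -0.02255375, -0.55289993],
       [ 0.13336321,  0.47238644,  0.87124354, -0.1092357 ],
       [-0.19224526, -0.85006808,  0.49033256, -1.09540262],
       [ 0.        ,  0.        ,  0.        ,  1.        ]])}
{'clock': 0.1, 'joint_pos': array([-8.25218809e+01,  2.16571106e+01,  4.56976785e+00,  7.30183773e+01,
       -1.39726089e-03,  8.36817248e+01]), 'qvel': array([ 0.04148209, -0.09021547,  0.13021419,  0.00185896, -0.06230741,
       -0.03428509]), 'effort': array([ 1.36551374e-03, -4.64692926e+01,  2.70582533e+01,  1.20470702e-02,
       -9.49056266e-05,  4.09737225e-06]), 'tcp_pos': array([ 0.13705617, -0.5578133 ,  0.23045475]), 'eef_rot': array([-1.79894768e+02, -1.02458604e-02,  1.37963862e+01]), 'contact_force': array([-0.23097228,  0.07720397, -0.27979953]), 'wrist_torque': array([ 0.00983971,  0.09670908, -0.02099797]), 'grasp_force': 0.0, 'opening': 0.08549409449502643}
```

View pics/top0.png

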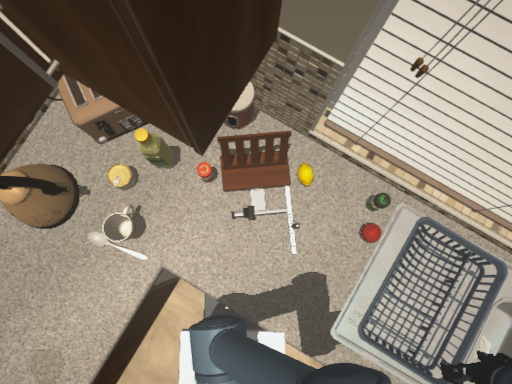

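View pics/side0.png

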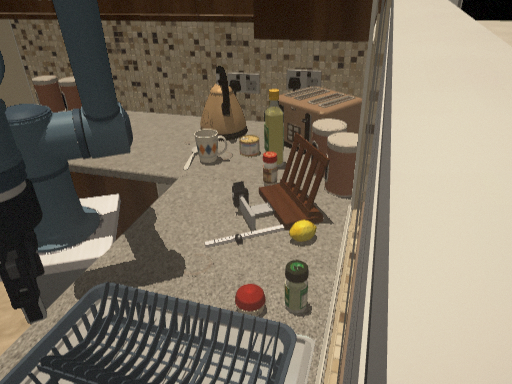

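The top view shows the stand base at about (256,178), the bar from (235,214) to (288,210), the lever at about (243,213), the ruler arm along u≈291 and the clip at about (295,226). The side view shows the lever at (240,195) and the clip at (238,238). I'll zoom in on both.

Run:
```python
from h import *
t=cv2.imread("pics/top0.png")[180:260,220:310]; s=cv2.imread("pics/side0.png")[170:255,195:325]
t=cv2.resize(t,None,fx=6,fy=6,interpolation=cv2.INTER_CUBIC);s=cv2.resize(s,None,fx=6,fy=6,interpolation=cv2.INTER_CUBIC)
cv2.imwrite("pics/tc.png",t);cv2.imwrite("pics/sc.png",s)
d=np.load("topd0.npy");P=cloud("top",d)
# ruler white pixels
im=cv2.imread("pics/top0.png")
m=(im.min(2)>170); m[:182]=0;m[260:]=0;m[:,:280]=0;m[:,310:]=0
q=P[m];print(m.sum(),np.nanmedian(q,0))
A=P[m];l=cv2.fitLine(A[:,:2].astype(np.float32),cv2.DIST_HUBER,0,.01,.01).ravel();print("ruler line",l,np.degrees(np.arctan2(l[1],l[0])),A[:,0].min(),A[:,0].max())
# bar/lever height map
R=P[200:225,228:296]
for r in range(202,222): print(r,' '.join('%3d'%(1000*z) for z in P[r,228:298:2,2]))
```

```text
360 [ 0.49451885 -0.17538328  0.00908778]
ruler line [ 0.99475354  0.10230035  0.47768208 -0.1766431 ] 5.8716507 0.3822959974617329 0.5938167514501611Traceback (most recent call last):
  File "<stdin>", line 13, in <module>
  File "<stdin>", line 13, in <genexpr>
ValueError: cannot convert float NaN to integer
```

View pics/tc.png

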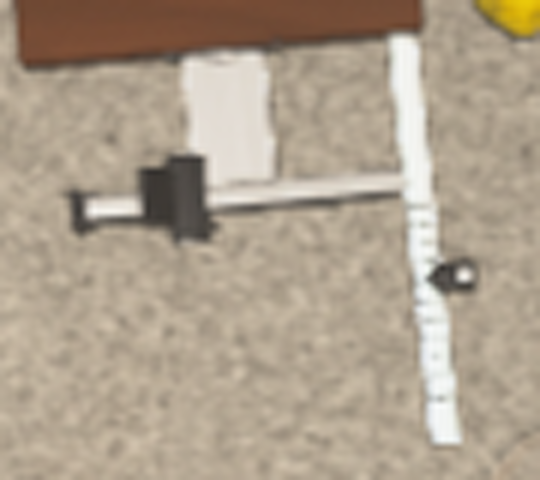

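View pics/sc.png

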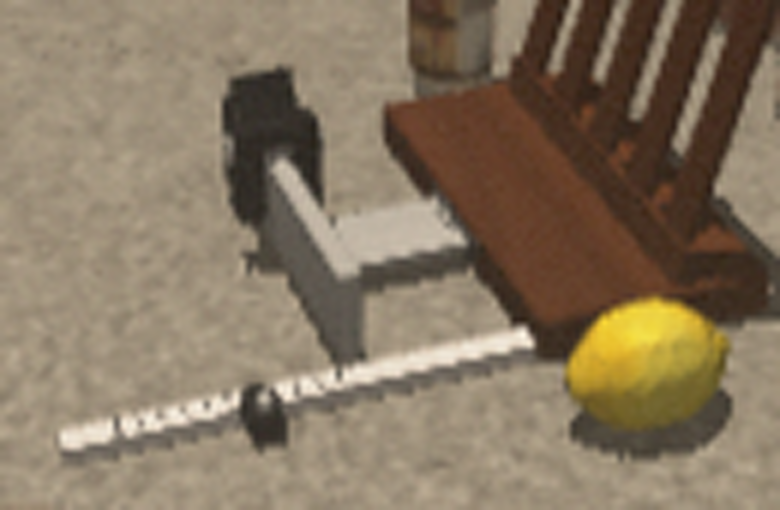

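The crops show the lever saddle at top-crop (140–208, 155–240), the bar's top face from (88,208) to (403,183), and the clip's wedge tip at about (428,277).

Run:
```python
from h import *
f=lambda u,v,h:ray("top",220+u/6,180+v/6,h)
g=lambda u,v,h:ray("side",195+u/6,170+v/6,h)
print("bar top",f(88,208,.055),f(240,195,.055),f(400,183,.055))
print("tip top",f(428,277,.013)); 
print("bar side: front top edge near end",g(352,275,.055),"bottom",g(345,360,.009), "far", g(275,155,.055))
print("clip side",g(245,405,.013),g(265,390,.020))
print("base front corners",f(25,66,.024),f(420,32,.024))
print("lever right edge top", f(205,200,.072), f(205,155,.072),f(212,240,.072))
print("ruler end",f(445,443,.010))
P=cloud("top",np.load("topd0.npy"))
for r in range(206,222): print(r,' '.join('%3.0f'%(1000*z) for z in P[r,228:298:2,2]))
```

```text
bar top [ 0.49587395 -0.00290085  0.055     ] [ 0.50320428 -0.07937388  0.055     ] [ 0.51009908 -0.16021814  0.055     ]
tip top [ 0.46531738 -0.17910618  0.013     ]
bar side: front top edge near end [ 0.51678362 -0.16787885  0.055     ] bottom [ 0.51289535 -0.16508862  0.009     ] far [ 0.50461361 -0.05842203  0.055     ]
clip side [ 0.46317265 -0.19156685  0.013     ] [ 0.47199971 -0.19270576  0.02      ]
base front corners [0.57254017 0.03209087 0.024     ] [ 0.59286974 -0.1743236   0.024     ]
lever right edge top [ 0.49891092 -0.06142624  0.072     ] [ 0.52137942 -0.0612434   0.072     ] [ 0.47907705 -0.0650541   0.072     ]
ruler end [ 0.37982022 -0.18779072  0.01      ]
206   1  -0   2  -2   1   4  -1   1  -5  -2  71  72  71  15  16  18  17  21  14  -3   0  -8  -1   3  -3  -7   2   1   4   3  10  10   1  -2  -1
207  -1  -3  -1   2   5   2  -3  -1  -3  -5  71  69  71  13  17  11  16  18  16  -5   0  -2  -1  -4   2   3   4   2  -1   1  12  11  -3  -3  -3
208  -5  -1   3  -1  -1  -4  -1  -2  86  80  71  72  69  13  17  15  15  15  16  -1   1   7  -2  -3  -5   2  -0  -3  49  52 
[... 1191 characters left out ...]
  31  22  15   2  85  80  77  71  71  69  -3  -2  -1  -3  -0  -2  -5 nan   2   1  -0  -2  -2   2  -2  -2   8  10   6   1   3
218  -4   1  -2  46   1   0   0   2   2   1  -1  69  71  71  -3  -2   2   2   2   3  -2  -5  -6   5  -3  -1   0   2  -4   1   1   8  10  -0   3
219   1   0  -3   8  -1   1  -0  -1   4  -3  -4  68  70  66   1  -1  -5  -3   1  -2   1  -2   1  -1   1  -2  -2  -2   3  -1   0  11   5  -1   3
220  -1  -4  -2  -2  -1  -1  -3  -9  -1   1  -3  67  64   2  -4  -1   5  -1  -4  -0   2  -1  -1   2  -0  -3   0   0  -2  -1  -2  11   8  -2  -2
221   0   1   1  -2  -2   1  -1  -1  -2  -1  -1  -1  -0  -1   3  -2  -1   2  -4   1  -0  -3   0  -3  -3  -2  -2  -1  -3  -2  -0  13   8  -5  -4
```

```bash
python3 -m pendant '[{"dp":[0.09,-0.07,0],"twist":[0,0,-0.09],"hand":-1},{"dp":[0.18,-0.14,0],"twist":[0,0,-0.18],"hand":-1},{"dp":[0.27,-0.2,0],"twist":[0,0,-0.27],"hand":-1},{"dp":[0.36,-0.27,0],"twist":[0,0,-0.36],"hand":-1},{"dp":[0.45,-0.34,0],"twist":[0,0,-0.45],"hand":-1},{"dp":[0.54,-0.4,0],"twist":[0,0,-0.54],"hand":-1},{"dp":[0.63,-0.47,0],"twist":[0,0,-0.63],"hand":-1},{"dp":[0.72,-0.54,0],"twist":[0,0,-0.72],"hand":-1},{"dp":[0.81,-0.6,0],"twist":[0,0,-0.81],"hand":-1},{"dp":[0.89,-0.66,0],"twist":[0,0,-0.9],"hand":-1},{"dp":[0.927,-0.689,0],"twist":[0,0,-0.91],"hand":-1},{"dp":[0.927,-0.689,0],"twist":[0,0,-0.91],"hand":-1}]' 20
```

```text
clock: 1.6
tcp_pos: [0.5055, -0.112, 0.2307]
eef_rot: [-179.9, 0.0, 54.9]
contact_force: [0.2, -0.1, 0.3]
opening: 0.0853
grasp_force: 0.0
```

```bash
python3 -m pendant '[{"dp":[0,0,0.04],"twist":[0,0,-0.2],"hand":-1},{"dp":[0,0,0.08],"twist":[0,0,-0.4],"hand":-1},{"dp":[0,0,0.12],"twist":[0,0,-0.6],"hand":-1},{"dp":[0,0,0.17],"twist":[0,0,-0.8],"hand":-1},{"dp":[0,0,0.2],"twist":[0,0,-0.905],"hand":-1},{"dp":[0,0,0.22],"twist":[0,0,-0.905],"hand":-1},{"dp":[0,0,0.22],"twist":[0,0,-0.905],"hand":-1}]'
python3 - <<'E'
from h import *
ims=[]
for n in("top","side"):
    im,d=grab_frame(n); im=im[:,:,::-1]
    im=im[150:250,210:310] if n=="top" else im[90:250,180:330]
    ims.append(cv2.resize(im,(400,600) if n=="side" else (400,400),interpolation=cv2.INTER_CUBIC))
ims[0]=np.vstack([ims[0],np.zeros((200,400,3),np.uint8)])
cv2.imwrite("pics/a1.png",np.hstack(ims))
E
```

```text
clock: 2.48
tcp_pos: [0.5041, -0.1137, 0.1207]
eef_rot: [-179.9, -0.0, 95.3]
contact_force: [0.4, 0.3, 0.4]
opening: 0.0853
grasp_force: 0.0
```

View pics/a1.png

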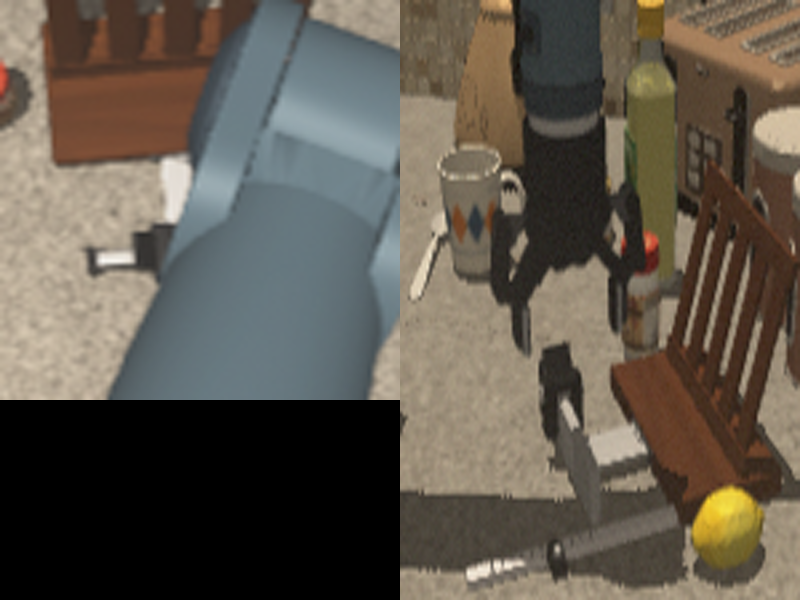

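The side view shows the open fingers at (525,330) and (617,310), one on each side of the bar (about (580,440)). The clip is visible at (556,552). The top view is blocked by the arm. I'll descend and grip.

```bash
python3 -m pendant '[{"dp":[0,0,0.05],"twist":[0,0,0],"hand":-1},{"dp":[0,0,0.1],"twist":[0,0,0],"hand":-1},{"dp":[0,0,0.15],"twist":[0,0,0],"hand":-1},{"dp":[0,0,0.19],"twist":[0,0,0],"hand":-1},{"dp":[0,0,0.19],"twist":[0,0,0],"hand":0},{"dp":[0,0,0.19],"twist":[0,0,0],"hand":0.5},{"dp":[0,0,0.19],"twist":[0,0,0],"hand":1},{"dp":[0,0,0.19],"twist":[0,0,0],"hand":1},{"dp":[0,0,0.19],"twist":[0,0,0],"hand":1},{"dp":[0,0,0.19],"twist":[0,0,0],"hand":1}]' 25
```

```text
clock: 3.82
tcp_pos: [0.5073, -0.1136, 0.0277]
eef_rot: [179.8, 0.1, 95.5]
contact_force: [3.9, 0.8, 5.2]
opening: 0.0114
grasp_force: 29.0
```

```bash
python3 -m pendant '[{"dp":[0,-0.015,0],"twist":[0,0,0],"hand":1},{"dp":[0,-0.03,0],"twist":[0,0,0],"hand":1},{"dp":[0,-0.045,0],"twist":[0,0,0],"hand":1},{"dp":[0,-0.06,0],"twist":[0,0,0],"hand":1},{"dp":[0,-0.075,0],"twist":[0,0,0],"hand":1},{"dp":[0,-0.08,0],"twist":[0,0,0],"hand":1},{"dp":[0,-0.08,0],"twist":[0,0,0],"hand":1}]'
python3 - <<'E'
from h import *
im,d=grab_frame("side"); cv2.imwrite("pics/s2full.png",im[:,:,::-1]); np.save("s2d.npy",d)
cv2.imwrite("pics/s2.png",cv2.resize(im[190:250,200:280,::-1],None,fx=10,fy=10,interpolation=cv2.INTER_CUBIC))
im,d=grab_frame("top"); cv2.imwrite("pics/t2full.png",im[:,:,::-1])
E
```

```text
clock: 4.7
tcp_pos: [0.4674, -0.1178, 0.0277]
eef_rot: [179.8, 0.1, 95.5]
contact_force: [3.8, 0.6, 6.5]
opening: 0.0115
grasp_force: 29.1
```

View pics/s2.png

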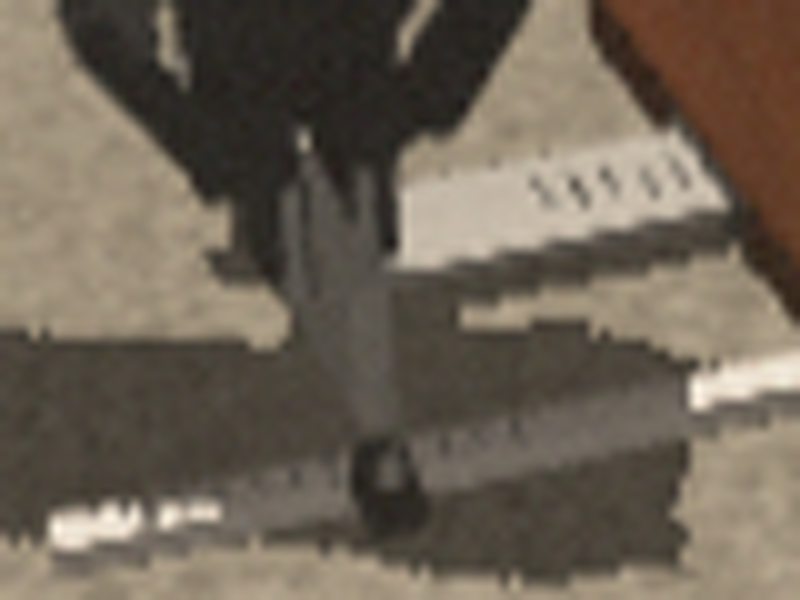

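The side crop shows the bar end's back edge at u≈392, its bottom at about (375,425), and the clip at u 352–430, v 430–535. I'll compare predicted and seen pixels.

```bash
cat > cmp.py <<'E'
from h import *
a=np.radians(5.6); R=np.array([[np.cos(a),-np.sin(a),0],[np.sin(a),np.cos(a),0],[0,0,1]])
gx=get_state()["tcp_pos"]; 
def comp(n,full,x0,y0,f):
    o=np.array([gx[0],gx[1],0])  # bar mid at gripper; bar right end must be located in y
    L=lambda x,y,z:(np.round((pix(n,R@[x,y,z]+o0)-[x0,y0])*f,0))
    global o0
    # leg origin: line through gripper, y from vision centre (-0.078 at in position)
    c=np.array([.502,-.078]); yl=(R.T@np.array([c[0]-gx[0],c[1]-gx[1],0]))[1]
    o0=R@[0,yl,0]+o; print("leg origin",o0,"bar_grip y in leg",-yl)
    for p in [(6,-85,55),(6,-85,9),(-6,-85,9),(0,-88,20)]: print(n,p,L(*[k/1000 for k in p]))
    return L
L=comp("side",None,200,190,10)
t=R.T@(np.array([.4653,-.1791,.013])-o0); print("tip in leg frame now",t)
for dy in(0,-.022):
  for dx in(-.008,.008):
    print("clip",dy,dx,L(t[0]+dx,t[1]+dy,0),L(t[0]+dx,t[1]+dy,.02))
print("tip",L(*t))
im=cv2.imread("pics/top0.png"); g=im.max(2)
print(g[220:233,286:304])
s=cv2.imread("pics/side0.png").max(2); print(s[228:250,230:248])
E
python3 cmp.py
```

```text
leg origin [ 0.4640659  -0.08171947  0.        ] bar_grip y in leg -0.03621135885415595
side (6, -85, 55) [389. 276.]
side (6, -85, 9) [398. 422.]
side (-6, -85, 9) [354. 431.]
side (0, -88, 20) [377. 398.]
tip in leg frame now [-0.00827446 -0.0970362   0.013     ]
clip 0 -0.008 [331. 493.] [326. 430.]
clip 0 0.008 [389. 480.] [386. 417.]
clip -0.022 -0.008 [354. 541.] [350. 478.]
clip -0.022 0.008 [414. 528.] [410. 465.]
tip [358. 446.]
[[183 164 216 241 221 213 207 147 163 171 173 177 185 185 181 181 176 181]
 [179 170 220 244 244 243 224 154 155 153 157 166 185 183 182 184 180 181]
 [173 165 215 242 241 236 217 177 164 154 151 148 163 169 172 175 173 181]
 [172 170 199 231 229 195 174 186 144 118 109  97 115 142 158 163 175 178]
 [178 172 189 231 244 234 154  70  73  73 114 141 113 131 167 160 167 171]
 [188 176 169 219 241 202  82  78  82  78 182 228 178 137 179 169 176 194]
 [189 184 151 203 221 117  80  88  91  84 178 221 167 138 183 181 184 192]
 [182 177 150 189 230 204 112  79  85  81  80  80  80 137 180 182 188 183]
 [166 176 157 215 244 240 203 119  98 116 111 104 113 152 
[... 1268 characters left out ...]
 67 142 140 138 155 164]
 [109 110 127 140 126 128  59  49  52  51  51  55  67 145 136 138 159 165]
 [124 119 154 160 169 167 106  55  55  55  52  56  70 146 140 151 167 160]
 [165 159 157 162 168 162 149  68  58  63  65  69  78 151 152 162 174 166]
 [163 157 154 154 158 154 146 101  78 113 117 121 112 154 158 164 169 166]
 [163 155 157 151 148 153 157 153 117 159 166 163 150 144 154 161 168 164]
 [154 156 162 163 167 164 172 168 168 162 165 158 144 149 155 161 167 162]
 [148 156 166 165 165 165 167 165 167 167 164 165 158 146 153 163 163 160]
 [155 155 168 165 165 162 158 158 164 168 171 177 170 149 153 166 174 171]
 [165 165 162 169 170 169 160 162 160 161 169 173 168 163 162 165 174 173]]
```

Run:
```python
from h import *
a=np.radians(5.6); R=np.array([[np.cos(a),-np.sin(a),0],[np.sin(a),np.cos(a),0],[0,0,1]])
o=np.array([.464,-.0817,0])
for nm,f in(("side0","sided0.npy"),("s2","s2d.npy")):
    P=cloud("side",np.load(f)); Q=((P-o)@R*1000)
    im=cv2.imread("pics/side0.png" if nm=="side0" else "pics/s2full.png").max(2)
    print(nm,"x / y / z / grey"); r0,c0=(208,248) if nm=="side0" else (212,228)
    for r in range(r0,r0+22,2): print(r,[("%d,%d,%d:%d"%(*Q[r,c],im[r,c]) if np.isfinite(Q[r,c,0]) else "-") for c in range(c0,c0+15)])
P=cloud("side",np.load("sided0.npy")); Q=((P-o)@R*1000); im=cv2.imread("pics/side0.png").max(2)
print("clip")
for r in range(232,245): print(r,[("%d,%d,%d:%d"%(*Q[r,c],im[r,c]) if np.isfinite(Q[r,c,0]) else "-") for c in range(234,245)])
```

```text
side0 x / y / z / grey
208 ['43,-45,52:195', '45,-47,53:192', '47,-49,54:185', '67,7,15:186', '70,7,14:191', '73,5,15:194', '76,5,14:194', '78,3,15:194', '81,3,14:191', '84,3,14:191', '87,2,14:193', '89,1,14:192', '91,-1,15:196', '94,-2,15:196', '98,-1,13:195']
210 ['39,-55,52:182', '41,-58,54:196', '45,-56,51:191', '48,-56,51:190', '66,-6,17:190', '69,-4,15:194', '73,-1,13:196', '75,-4,14:197', '79,-3,12:195', '79,-9,16:199', '83,-9,15:195', '86,-9,14:195', '88,-11,15:196', '92,-7,12:196', '94,-10,13:195']
212 ['37,-61,50:102', '38,-67,54:169', '41,-67,53:192', '43,-71,55:192', '46,-68,52:191', '66,-13,15:184', '69,-13,14:191', '72,-14,14:194', '74,-16,14:199', '77,-15,13:200', '79,-18,15:197', '82,-18,14:180', '85,-20,14:172', '87,-22,15:179', '91,-18,12:180']
214 ['37,-62,45:96', '37,-72,51:93', '37,-79,55:165', '40,-79,54:196', '43,-78,53:195', '46,-78,52:194', '66,-22,13:172', '68,-24,14:105', '71,-26,15:93', '74,-24,12:91', '78,-23,11:88', '82,-20,9:91', '83,-24,10:88', '86,-25,10:86', '95,-8,-1:83']
216 ['37,-62,38:94', '37,-71,44:94', '37,-79,49:92', '39,-83,51:131', '40,-86,
[... 6102 characters left out ...]
59', '-12,-123,12:49', '-9,-119,8:52', '-7,-122,9:51', '-3,-120,7:51', '-1,-121,8:55', '0,-123,8:67', '6,-111,-1:145', '8,-112,-1:136']
242 ['-17,-109,0:169', '-', '-13,-117,5:106', '-12,-120,6:55', '-10,-123,8:55', '-6,-121,5:55', '-5,-123,7:52', '-2,-123,6:56', '0,-121,4:70', '4,-117,0:146', '7,-118,0:140']
243 ['-17,-111,-1:168', '-15,-113,0:162', '-13,-113,-1:149', '-12,-120,3:68', '-10,-124,5:58', '-7,-121,3:63', '-4,-122,2:65', '-2,-122,2:69', '1,-116,-2:78', '3,-120,0:151', '6,-120,-1:152']
244 ['-19,-115,-1:158', '-16,-116,-1:154', '-13,-116,-2:146', '-12,-120,0:101', '-9,-120,0:78', '-6,-119,-1:113', '-4,-121,0:117', '-2,-122,0:121', '0,-125,0:112', '2,-123,-1:154', '5,-124,-1:158']
```

```bash
python3 -m pendant '[{"dp":[0,-0.004,0],"twist":[0,0,0],"hand":1},{"dp":[0,-0.008,0],"twist":[0,0,0],"hand":1},{"dp":[0,-0.008,0],"twist":[0,0,0],"hand":1},{"dp":[0,-0.008,0],"twist":[0,0,0],"hand":1}]'
python3 - <<'E'
from h import *
a=np.radians(5.6); R=np.array([[np.cos(a),-np.sin(a),0],[np.sin(a),np.cos(a),0],[0,0,1]])
o=np.array([.464,-.0817,0])
Q=((cloud("top",np.load("topd0.npy"))-o)@R*1000); im=cv2.imread("pics/top0.png").max(2)
f=lambda r,c:"%d,%d,%d:%d"%(*Q[r,c],im[r,c]) if np.isfinite(Q[r,c,0]) else "-"
for r in range(206,216): print(r,[f(r,c) for c in range(262,292,3)])
print("clip")
for r in range(222,231): print(r,[f(r,c) for c in range(289,301)])
im2,d=grab_frame("side"); np.save("s3d.npy",d); cv2.imwrite("pics/s3full.png",im2[:,:,::-1])
Q=((cloud("side",d)-o)@R*1000)
w=Q[210:232,225:245].reshape(-1,3); k=(w[:,1]<-52)&(w[:,1]>-80)&(w[:,2]>14)&(w[:,2]<45)&(np.abs(w[:,0])<15)
print("front face now",np.median(w[k],0),k.sum())
for r in range(218,246): print(r,["%d,%d,%d"%tuple(np.nan_to_num(Q[r,c])) for c in range(231,245)])
E
```

```text
clock: 5.3
tcp_pos: [0.4637, -0.1182, 0.0277]
eef_rot: [179.8, 0.1, 95.5]
contact_force: [3.6, 0.8, 4.7]
opening: 0.0118
grasp_force: 29.1
206 ['62,-11,21:226', '62,-20,12:197', '62,-31,0:175', '62,-40,-3:189', '60,-50,2:186', '60,-59,-2:177', '59,-69,1:172', '58,-78,0:177', '57,-87,3:174', '55,-96,9:242']
207 ['59,-10,17:226', '58,-20,13:195', '59,-30,0:186', '58,-40,0:186', '58,-50,-3:181', '57,-59,-3:176', '55,-68,4:156', '55,-78,-2:157', '54,-87,1:159', '52,-96,11:243']
208 ['56,-10,14:226', '55,-20,17:195', '56,-30,0:184', '55,-40,0:176', '54,-49,-2:180', '54,-59,-2:187', '53,-68,0:160', '52,-78,0:165', '46,-81,52:164', '49,-96,8:243']
209 ['53,-10,18:219', '52,-20,11:190', '53,-30,1:185', '52,-39,-1:160', '46,-45,50:184', '45,-53,54:201', '44,-62,57:202', '43,-72,54:211', '42,-81,54:215', '46,-95,11:243']
210 ['46,-8,52:188', '45,-17,56:180', '44,-26,52:208', '44,-35,53:207', '43,-44,54:213', '42,-53,55:216', '41,-62,54:221', '40,-71,53:221', '39,-80,54:218', '43,-95,6:243']
211 ['43,-8,51:211', '42,-17,55:215', '41,-25,56:221', '40,-35,54:222', '39,-43,59:221', '39,-53,54:219'
[... 7295 characters left out ...]
117,5', '-12,-122,8', '-9,-121,7', '-7,-122,6', '-4,-123,7', '-2,-122,5', '0,-123,5', '4,-117,0', '7,-116,-1']
243 ['-25,-110,0', '-22,-109,-1', '-20,-110,-1', '-18,-112,0', '-15,-114,0', '-13,-114,0', '-12,-123,5', '-9,-121,3', '-7,-121,2', '-4,-122,2', '-2,-121,1', '0,-122,1', '3,-121,0', '6,-121,0']
244 ['-26,-113,0', '-23,-111,-2', '-21,-113,-2', '-19,-117,0', '-16,-116,0', '-14,-118,0', '-12,-119,0', '-9,-119,-1', '-7,-121,0', '-5,-123,0', '-2,-123,0', '0,-123,0', '2,-124,0', '5,-124,-1']
245 ['-26,-113,-4', '-24,-116,-2', '-22,-117,-2', '-20,-122,1', '-17,-120,-1', '-14,-119,-2', '-13,-122,0', '-10,-123,-1', '-8,-126,0', '-5,-125,-1', '-3,-125,-1', '0,-124,-2', '0,-131,1', '4,-126,-3']
```

Comparing the index and wedge tip in one side view (index column about 236.2, tip column about 237, expected shift about +0.9 px), the leg is within about 1 mm of the mark. The top estimate agrees. I'll add 0.5 mm and slide along the bar at minimum grip.

```bash
python3 -m pendant '[{"dp":[0,-0.001,0],"twist":[0,0,0],"hand":1},{"dp":[0,-0.001,0],"twist":[0,0,0],"hand":1},{"dp":[0.008,-0.001,0],"twist":[0,0,0],"hand":1},{"dp":[0.016,-0.001,0],"twist":[0,0,0],"hand":1},{"dp":[0.024,-0.001,0],"twist":[0,0,0],"hand":1},{"dp":[0.032,-0.001,0],"twist":[0,0,0],"hand":1},{"dp":[0.04,-0.001,0],"twist":[0,0,0],"hand":1},{"dp":[0.05,-0.001,0],"twist":[0,0,0],"hand":1},{"dp":[0.06,-0.001,0],"twist":[0,0,0],"hand":1},{"dp":[0.06,-0.001,0],"twist":[0,0,0],"hand":1}]' 20
cat > chk.py <<'E'
from h import *
import sys
a=np.radians(5.6); R=np.array([[np.cos(a),-np.sin(a),0],[np.sin(a),np.cos(a),0],[0,0,1]])
o=np.array([.464,-.0817,0]); im,d=grab_frame("side"); cv2.imwrite(f"pics/{sys.argv[1]}.png",im[:,:,::-1])
Q=((cloud("side",d)-o)@R*1000); w=Q[205:234,220:245].reshape(-1,3)
k=(w[:,1]<-52)&(w[:,1]>-80)&(w[:,2]>14)&(w[:,2]<45)&(np.abs(w[:,0])<20)
print("front",np.median(w[k],0),k.sum(),"tcp in leg axes",(R.T@(get_state()["tcp_pos"]-o))*1000)
E
python3 chk.py c1
```

```text
clock: 6.6
tcp_pos: [0.4654, -0.1006, 0.0296]
eef_rot: [179.5, 1.7, 95.2]
contact_force: [7.4, -32.0, -3.3]
opening: 0.0116
grasp_force: 27.9
front [ -7.14074337 -66.76246407  29.62824796] 26 tcp in leg axes [ -0.42178292 -18.97783358  29.64564471]
```

Grip friction is dragging the compliant arm, and the lever isn't touched yet. I'll loosen slightly so the rear finger carries the leg against the spring.

```bash
python3 -m pendant '[{"dp":[-0.01,0,0],"twist":[0,0,0],"hand":1},{"dp":[-0.02,0,0],"twist":[0,0,0],"hand":0.72},{"dp":[-0.02,0,0],"twist":[0,0,0],"hand":0.7},{"dp":[-0.02,0,0],"twist":[0,0,0],"hand":0.68},{"dp":[-0.02,0,0],"twist":[0,0,0],"hand":0.68},{"dp":[-0.02,0,0],"twist":[0,0,0],"hand":0.68}]' 20; python3 chk.py c2
```

```text
clock: 7.4
tcp_pos: [0.4606, -0.0986, 0.0269]
eef_rot: [179.8, 0.1, 95.5]
contact_force: [5.1, -1.8, 2.1]
opening: 0.0138
grasp_force: 2.3
front [-10.72727394 -64.44102278  28.91996138] 26 tcp in leg axes [ -5.03717994 -16.44716255  26.9615848 ]
```

```bash
python3 -m pendant '[{"dp":[0,-0.001,0],"twist":[0,0,0],"hand":0.68},{"dp":[0.008,-0.001,0],"twist":[0,0,0],"hand":0.68},{"dp":[0.016,-0.001,0],"twist":[0,0,0],"hand":0.68},{"dp":[0.024,-0.001,0],"twist":[0,0,0],"hand":0.68},{"dp":[0.032,-0.001,0],"twist":[0,0,0],"hand":0.68},{"dp":[0.034,-0.001,0],"twist":[0,0,0],"hand":0.68},{"dp":[0.034,-0.001,0],"twist":[0,0,0],"hand":0.68}]' 20; python3 chk.py c3
python3 - <<'E'
import cv2
cv2.imwrite("pics/c3z.png",cv2.resize(cv2.imread("pics/c3.png")[170:250,200:290],None,fx=7,fy=7,interpolation=cv2.INTER_CUBIC))
E
```

```text
clock: 8.32
tcp_pos: [0.4578, -0.0814, 0.0265]
eef_rot: [179.9, 0.1, 95.5]
contact_force: [4.5, -1.7, -0.4]
opening: 0.0139
grasp_force: 2.2
front [-11.82687684 -67.58304451  27.49303132] 24 tcp in leg axes [-6.09688242  0.85490701 26.5113944 ]
```

View pics/c3z.png

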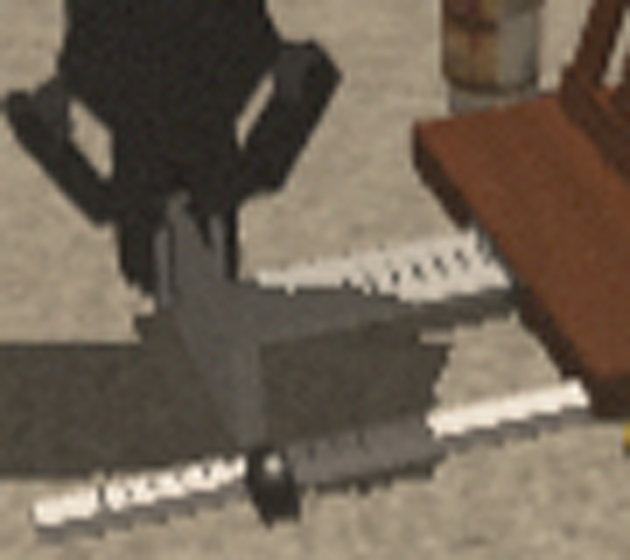

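The bar's end sits right over the clip, at crop (250,445) against (270,480). I'll trim x by 0.8 mm and push the lever in steps.

```bash
python3 -m pendant '[{"dp":[0,0.0015,0],"twist":[0,0,0],"hand":0.68},{"dp":[0.006,0.0015,0],"twist":[0,0,0],"hand":0.68},{"dp":[0.012,0.0015,0],"twist":[0,0,0],"hand":0.68},{"dp":[0.018,0.0015,0],"twist":[0,0,0],"hand":0.68},{"dp":[0.024,0.0015,0],"twist":[0,0,0],"hand":0.68},{"dp":[0.03,0.0015,0],"twist":[0,0,0],"hand":0.68},{"dp":[0.03,0.0015,0],"twist":[0,0,0],"hand":0.68}]' 20; python3 chk.py c4
```

```text
clock: 9.25
tcp_pos: [0.4568, -0.0668, 0.0264]
eef_rot: [180.0, 0.2, 95.5]
contact_force: [3.5, -3.2, -0.3]
opening: 0.0137
grasp_force: 2.1
front [-11.15091381 -65.72243351  32.15185045] 21 tcp in leg axes [-5.69886003 15.52085795 26.44662623]
```

```bash
python3 -m pendant '[{"dp":[0.008,0,0],"twist":[0,0,0],"hand":0.68},{"dp":[0.016,0,0],"twist":[0,0,0],"hand":0.68},{"dp":[0.024,0.0005,0],"twist":[0,0,0],"hand":0.68},{"dp":[0.032,0.0005,0],"twist":[0,0,0],"hand":0.68},{"dp":[0.036,0.0005,0],"twist":[0,0,0],"hand":0.68},{"dp":[0.036,0.0005,0],"twist":[0,0,0],"hand":0.68}]' 20; python3 chk.py c5
```

```text
clock: 10.05
tcp_pos: [0.4553, -0.0489, 0.0265]
eef_rot: [180.0, 0.2, 95.5]
contact_force: [4.1, -3.8, 0.4]
opening: 0.0137
grasp_force: 2.1
front [-10.96052948 -64.29247287  30.91032263] 24 tcp in leg axes [-5.44966562 33.44805652 26.45525894]
```

Now on to the end stop, watching the y force.

```bash
python3 -m pendant '[{"dp":[0.004,0,0],"twist":[0,0,0],"hand":0.68},{"dp":[0.008,0,0],"twist":[0,0,0],"hand":0.68},{"dp":[0.012,0,0],"twist":[0,0,0],"hand":0.68},{"dp":[0.014,0,0],"twist":[0,0,0],"hand":0.68},{"dp":[0.014,0,0],"twist":[0,0,0],"hand":0.68}]' 20; python3 chk.py c6
```

```text
clock: 10.72
tcp_pos: [0.4562, -0.0478, 0.0267]
eef_rot: [180.0, 0.9, 95.3]
contact_force: [6.1, -23.4, -6.0]
opening: 0.0141
grasp_force: 2.5
front [ -9.88856262 -69.82806462  29.09286968] 25 tcp in leg axes [-4.44597668 34.45685364 26.72909431]
```

End stop reached: 23 N with no further travel. I'll ease off the push, grip firmly and check the leg.

```bash
python3 -m pendant '[{"dp":[-0.006,0,0],"twist":[0,0,0],"hand":0.68},{"dp":[-0.013,0,0],"twist":[0,0,0],"hand":0.68},{"dp":[-0.013,0,0],"twist":[0,0,0],"hand":0.7},{"dp":[-0.013,0,0],"twist":[0,0,0],"hand":1},{"dp":[-0.013,0,0],"twist":[0,0,0],"hand":1},{"dp":[-0.013,0,0],"twist":[0,0,0],"hand":1}]' 40; python3 chk.py c7; python3 chk.py c8
python3 - <<'E'
import cv2,numpy as np
from h import *
a=cv2.resize(cv2.imread("pics/c8.png")[170:250,200:290],None,fx=5,fy=5,interpolation=cv2.INTER_CUBIC)
im,d=grab_frame("top"); b=cv2.resize(im[190:240,220:270,::-1],(350,350),interpolation=cv2.INTER_CUBIC); b=np.vstack([b,np.zeros((50,350,3),np.uint8)])
cv2.imwrite("pics/f.png",np.hstack([a,b]))
E
```

```text
clock: 11.52
tcp_pos: [0.4555, -0.0482, 0.0267]
eef_rot: [179.9, 0.1, 95.5]
contact_force: [5.5, -4.2, 0.8]
opening: 0.0114
grasp_force: 40.3
front [-11.32282898 -67.10357654  30.76781679] 25 tcp in leg axes [-5.16139697 34.16247998 26.65719886]
front [-11.28236211 -65.89832468  27.8423012 ] 24 tcp in leg axes [-5.18404281 34.16844601 26.64185821]
```

View pics/f.png

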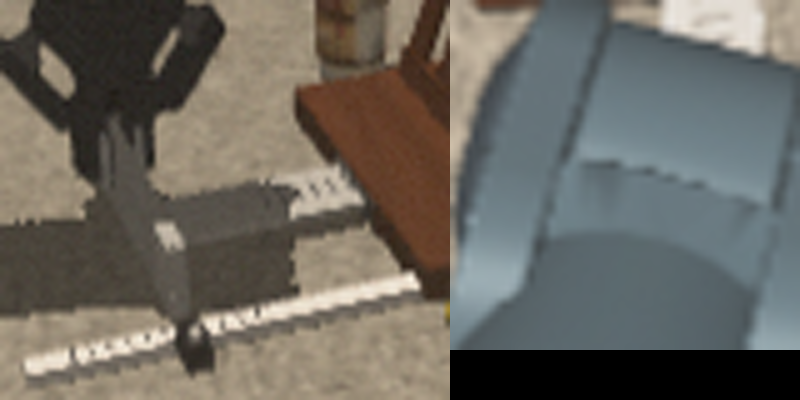

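The side view shows the bar's end point (185,318) level with the wedge of the clip (190,330). The bar's mid-plane measures −5.3 mm against a tip estimate of −5.0 ± 0.7 mm. The lever is at its stop and the leg is gripped at 40 N.

```bash
python3 -c "
from station import job_done; print(job_done())"
```

```text
the job is handed in; nothing more can be done
None
```

I pulled the leg out to the mark (within about 1 mm by the cameras), slid the cam lever to its end stop, and handed the job in with the fingers still gripping the leg at 40 N; no verdict came back.

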